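# Ready the fresco crate and hold its gate wide for unloading

## Task

Get the plywood crate ready so that a colleague can slide the fresco slab out: lift the cork transit chock out from in front of the slab and stand it upright in the empty half of the grey chock tray, then squeeze the red transit catch fully back (it stays back), and after that squeeze the blue gate catch and swing the gate outward, past its check, until it stands square to its closed position or wider. The gate closes by itself when let go, so keep hold of it and finish while holding it still and wide open. Leave the slab, the chock already stored and everything else on the table where they are, and do not close the transit catch again.

Things in the scene. Friction and masses are not known exactly. Their poses are not given: they have to be found in the camera images.
- crate: Open-topped plywood crate, fixed: 291 mm long (x), 250 deep (y), walls 100 high, 12 thick, inner floor 18 above table. Origin: on the table under its front (-y side), 110 mm from the gate hinge; x runs along the front to the hinge, y into the crate, z up. Front: gate at x -54..102 mm, fixed panel at x -175..-60; a divider behind x = -66 parts slab bay (behind gate) from side bay.
- gate (a joint): Gate swing, rad: 0 shut, 1.57 square open, stop 1.80; opens outward to the crate's -y, counter-clockwise from above, about the vertical axis at gate_hinge. Plywood panel 156 mm long, 14 thick, top edge 100 mm above table. A damped spring closes it (0.12 Nm shut, 0.45 Nm at 1.6 rad; 0.2 Nm per rad/s). Shut, it is barred by both catches' bolts (1 mm play).
- gate_hinge (a point): On the gate's vertical hinge axis at the front's far end, 130 mm above the table; turns with the gate, x from the gate's free end towards the hinge, z up. A sprung check roller by the hinge resists opening at about 0.60 to 1.05 rad (up to 0.8 Nm, some 7 N at the lugs); let go beyond it, the gate falls back and rests there at about 1.0 rad.
- gate_grip (a point): Middle of the blue catch when squeezed; on the gate 116 mm from the hinge, 130 above table; x along gate to hinge. Two blue lugs on the gate's top edge, each 8 mm thick (x), 26 wide (y), up to 148 above table. Outer faces: fixed lug +16 mm in x, sliding lug -28 (free) or -16 (squeezed). Bolt along the top edge reaches 109 above table: keep tips above 110. Red lugs begin 84 mm off at -x.
- gate_catch (a joint): Travel of the blue sliding lug towards the fixed one, m: 0 bolt out (locks the shut gate), 0.012 fully squeezed; bolt clears from 0.010. Spring return, 5 N at 0, 9 N at full travel. Once the gate is 0.1 rad open its bolt no longer matters.
- transit_grip (a point): Middle of the red catch when squeezed, on the fixed panel's top edge, 130 mm above table; axes as crate. Two red lugs sized as the blue ones: outer faces of the fixed lug at -16 mm in x, of the sliding lug (towards the gate) at +28 (bolt out) or +16 (squeezed). Its bolt bars the gate's outer face, below the top edge.
- transit_catch (a joint): Travel of the red sliding lug towards the fixed one, m: 0 to 0.002 at the start, bolt across the gate; 0.012 fully squeezed; gate free from 0.011. No spring: it stays where it is put, about 6 N of friction.
- chock: Chock to be moved: cork block 44 x 50 x 70 mm high (x, y, z), on it an upright pale wooden pull tab 14 thick (x), 40 wide (y), top 132 above the origin. About 0.12 kg. Origin: centre of underside. Stands on the crate floor between slab and gate, 3 mm clear of each, its x along the crate's x, tab top 150 above table; pinch the tab across x from above.
- chock_spare: Same kind of chock, already stored upright in one half of the tray. Leave it.
- tray: Grey open plastic tray with one cross divider, fixed on the table, 190 x 120 x 40 mm (x, y, z), walls and floor 5 mm. Origin: centre of its underside; z up. Its -x half holds the spare chock, its +x half is empty.
- tray_free (a point): Centre of the inner floor of the tray's empty half (90 x 110 mm inside), 5 mm above the table; axes as the tray.
- fresco: Fresco slab in the crate: mortar on a cream foam board 150 x 165 mm, 48 mm high over all. Loose. Origin: centre of its underside. Not to be touched.
- jar: Amber glass jar with a white cap in the crate's side bay, 60 mm diameter, 78 mm high. Origin: centre of its underside.
- cup_a: White paper cup, 70 mm diameter, 75 mm high; one cup stands before the gate, out of its swing, the other beyond the crate. Origin: centre of its underside.
- cup_b: Second such cup.
- palette: White plate with dabs of paint, 210 mm diameter, 15 mm high. Origin: centre of its underside.
- brush: Flat brush, 200 mm long, lying at the right of the robot. Origin on its underside.
Things that resemble listed ones, but are neither listed nor needed, are in the scene too. What is shaped like the tray but orange is not meant.

How it is judged:
By the outcome, as a careful person would: the job done as asked, in the order asked, and still so for the second after the job is handed in, while the arm keeps its last pose, push and grip.
It also fails if it takes over 64 s, if anything falls off the work surface, if the arm or the gripper's body presses on something with over 40 N, if the wrist force passes 120 N, or if a joint passes its speed limit or range.

## Robot

A 6-joint arm with a two-finger parallel gripper is mounted at the origin on the work surface. World frame = base frame: x ahead of the robot, y to its left, z up, the work surface at z = 0. Lengths are in m, angles in rad, forces in N, time in s.
With the tool pointing down it reaches from about 0.275 to 0.75 m from the base axis. Payload 10.2 kg.
Tool frame: the origin (TCP) lies on the centre line of the jaws, within the pads' length; the fingertips stand 22 mm ahead of it and the grasp point (between the pads) lies 3 mm ahead of it; z points along the fingers, y is the line along which they close (so a half turn about z gives the same grasp; the last joint's range is limited). The gripper opens to 88 mm and grips with 3 to 60 N. Pads are 18 mm wide; open, the fingers measure 123 mm over their backs; the gripper's body (75 mm by 187 mm) begins 45 mm behind the grasp point.
Start: joints at [-0.223, 0.313, 1.498, -0, 1.331, -0.223], TCP at [0.525, -0, 0.261] pointing down, gripper open.
Joint ranges: [-2.94, 2.94], [-0.97, 2.17], [0.19, 2.56], [-1.23, 4.37], [0.02, 3.11], [-2.88, 2.88]. Speed limits (rad/s): [2.39, 2.39, 3.01, 3.14, 3.14, 3.14].

## Interface

Orientations are given as a unit quaternion [w, x, y, z].
In Python, from workcell import telemetry, eyes, job gives the robot as it stands. The module is installed in compiled form; this text tells all that it offers.
- The arm moves only by the tool drive_tool, never from a script. Its argument "targets" is text: rows parted by semicolons, each of 7 numbers parted by spaces: the shift along the tool's x, y, z scaled (see below), then the turn, a rotation vector about the tool's x, y, z scaled (see below), then the closure, from 0 (fully open) to 1 (shut). A call has 1 to 20 rows; each row shifts and turns the commanded pose from where the row before left it, along the tool's axes as they then stand; what a row does not reach is not made up. The controller multiplies each number of a shift by 3 cm and each number of a turn by 0.15 rad. A row lasts 1/10 s, in which the tool goes at most 50 mm and 8.59 degrees, less where a joint would pass 70% of its speed; a pose out of reach is approached as far as the arm can. A call with a number of a shift or a turn outside -1 to 1 is refused whole. A call with a gripper value outside its range is refused whole. The fingers move at their own pace and stop on an object; the grip force is fixed at half the most. Time passes only in rows, so rows that do not move let the fingers close. It gives the time, the measured TCP pose, the force, the opening and the grip force at its end, in the units of the state.
- telemetry.sense(): the state, without advancing time (a new reading comes with each control period).
- eyes.capture(name): name is "scene" or "side" or "wrist"; returns the picture (384x512x3 uint8, red, green, blue); there is no depth.
- eyes.camera_info(name): a dict with "camera_matrix" (3x3 intrinsics, pixels), "k1" (the pictures are not rectified: a ray, as slopes to the right and down, at radius r is drawn at 1 + k1 r^2 times it, then the intrinsics apply), "world_from_camera" (4x4, takes a point from camera to world coordinates); the wrist camera has in their place "hand_eye" (4x4, takes a point from camera to tool coordinates, whose origin is the TCP and whose axes are the flange's). Camera axes: x right, y up, looking along -z (the intrinsics and any distortion apply to the point x, -y, -z); pixel columns grow to the right and rows downward; lengths in m; the calibration is good to about 2 mm. A picture is of the moment at which its call begins: read the wrist's pose just before it. camera_info takes no time and is no camera call.
- job.hand_in(): hands the job in; it is judged then, once.
The state is a dict: "time": time; "joint_pos": joint angles; "qd": joint speeds; "joint_efforts": joint torques, N m; "position": TCP position; "orientation": TCP orientation; "force": force on the tool from outside, world axes, zero at the start; "moment": the same for the moment, N m; "grip_width": opening from 0.0 (shut) to 1.0 (fully open); "grip_force": force on a finger pad.
Only numpy, scipy, OpenCV 4.12 (cv2) and the standard library are available. Lean on these libraries where they do the work, as an engineer would, in place of code of your own. Each camera call takes 0.05 s, during which the arm holds its last target. There are 200 camera calls.

## Working session

There is one attempt and no reset: what is moved stays moved. The work goes in short steps, Python scripts to look and compute and a tool call to move; the robot and the scene stay as the last step left them, time stands still between calls to the robot, and variables do not carry over. Pictures are saved under pics/ and viewed, at most 10 in all, crops included, and the job is handed in when it is done.

Besides the shell and the picture viewer there is one more tool, called as name(argument=value, ...) on one line, values as JSON. drive_tool: Moves the arm, as the interface text tells. Shifts and turns lie within -1 to 1; 1 stands for 3 cm of shift or 0.15 rad of turn. Its arguments: {"type":"object","properties":{"targets":{"type":"string"}},"required":["targets"]}

```bash
mkdir -p pics; cat > h.py <<'E'
import numpy as np, cv2
from scipy.spatial.transform import Rotation as R
from workcell import telemetry, eyes, job
def pose():
    s=telemetry.sense(); T=np.eye(4); q=s["orientation"]
    T[:3,:3]=R.from_quat([q[1],q[2],q[3],q[0]]).as_matrix(); T[:3,3]=s["position"]; return T
def cam(n,T=None):
    c=eyes.camera_info(n); W=np.array(c["world_from_camera"]) if n!="wrist" else T@np.array(c["hand_eye"])
    return np.array(c["camera_matrix"]),c["k1"],W
def ray(c,uv):
    K,k,W=c; p=cv2.undistortPoints(np.array([[uv]],float),K,np.array([k,0,0,0,0.]))[0,0]
    d=W[:3,:3]@np.array([p[0],-p[1],-1]); return W[:3,3],d/np.linalg.norm(d)
def atz(c,uv,z):
    o,d=ray(c,uv); return o+d*(z-o[2])/d[2]
def tri(*cs):
    A=np.zeros((3,3));b=np.zeros(3)
    rs=[ray(c,uv) for c,uv in cs]
    for o,d in rs:
        P=np.eye(3)-np.outer(d,d);A+=P;b+=P@o
    x=np.linalg.solve(A,b); return x,[float(np.linalg.norm(np.cross(d,x-o))) for o,d in rs]
def proj(c,p):
    K,k,W=c; q=np.linalg.inv(W)@np.append(p,1); a,b=q[0]/-q[2],-q[1]/-q[2]; f=1+k*(a*a+b*b)
    return K[0,0]*a*f+K[0,2],K[1,1]*b*f+K[1,2]
def snap(n,f):
    im=eyes.capture(n); np.save('pics/'+f+'.npy',im); return im
def save(f,im,sc=1):
    cv2.imwrite('pics/'+f+'.png',cv2.resize(im,None,fx=sc,fy=sc,interpolation=cv2.INTER_CUBIC)[...,::-1])
E
python3 - <<'E'
from h import *
np.set_printoptions(precision=4,suppress=True)
T=pose(); print(T); np.save('pics/T0.npy',T)
for n in ["scene","side","wrist"]:
    c=cam(n,T); print(n,c[0].tolist(),c[1]); print(c[2])
    im=snap(n,n+'0'); save(n+'0',im,1.5)
s=telemetry.sense(); print(s["time"],s["force"],s["grip_width"])
E
```

```text
[[-0.      1.     -0.0013  0.5248]
 [ 1.      0.      0.0003  0.    ]
 [ 0.0003 -0.0013 -1.      0.2602]
 [ 0.      0.      0.      1.    ]]
scene [[447.7548775546589, 0.0, 258.8777479164428], [0.0, 447.7548775546589, 192.57447090054478], [0.0, 0.0, 1.0]] -0.16421796873539765
[[ 0.498  -0.7046  0.5055  1.2592]
 [ 0.8671  0.4128 -0.2789 -0.4616]
 [-0.0122  0.5772  0.8165  1.302 ]
 [ 0.      0.      0.      1.    ]]
side [[423.9417771919951, 0.0, 249.5412955317599], [0.0, 423.9417771919951, 197.39541942254488], [0.0, 0.0, 1.0]] -0.0682896811738034
[[-0.934   0.2243 -0.2782  0.1185]
 [-0.3573 -0.5782  0.7335  0.9457]
 [ 0.0036  0.7845  0.6202  0.9773]
 [ 0.      0.      0.      1.    ]]
wrist [[298.8185849588972, 0.0, 254.12541550727778], [0.0, 298.8185849588972, 194.9351567874613], [0.0, 0.0, 1.0]] -0.04493176681758079
[[ 1.     -0.0009  0.0002  0.525 ]
 [ 0.0008  0.9582  0.286   0.0741]
 [-0.0005 -0.286   0.9582  0.3848]
 [ 0.      0.      0.      1.    ]]
0.15 [-0.3717  0.2783  0.2099] 1.0000068500226176
```

View pics/scene0.png

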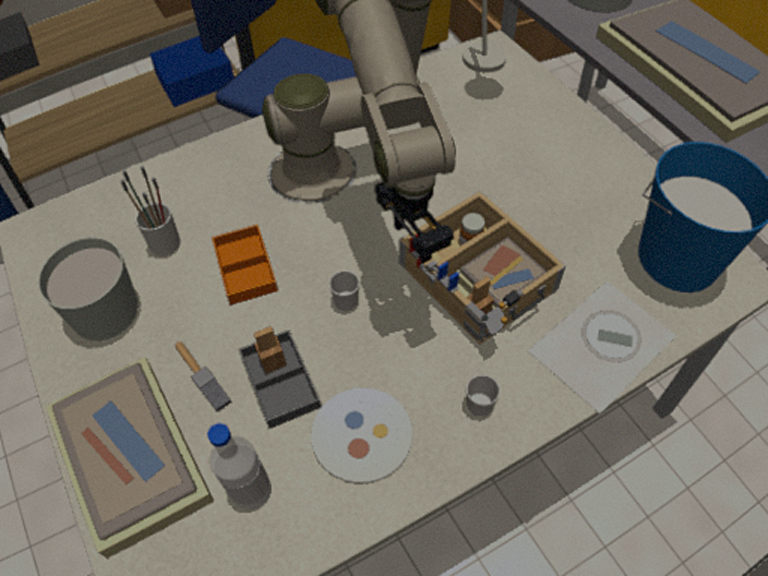

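View pics/side0.png

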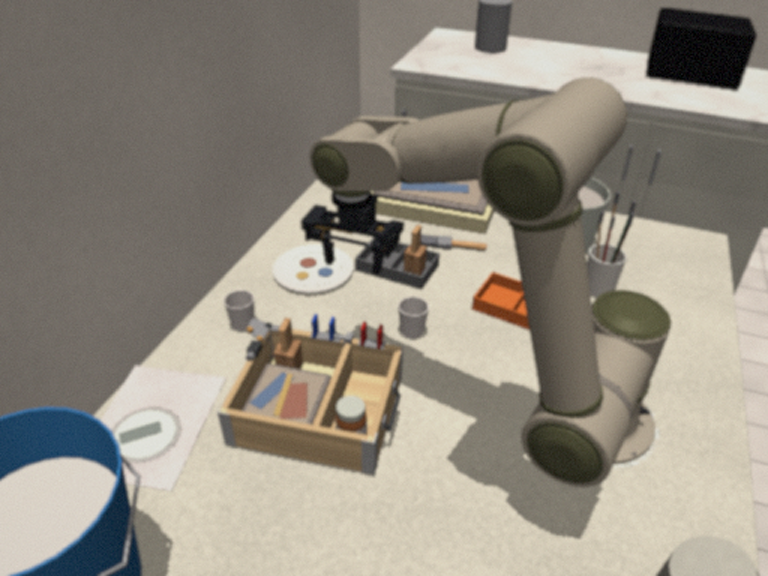

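View pics/wrist0.png

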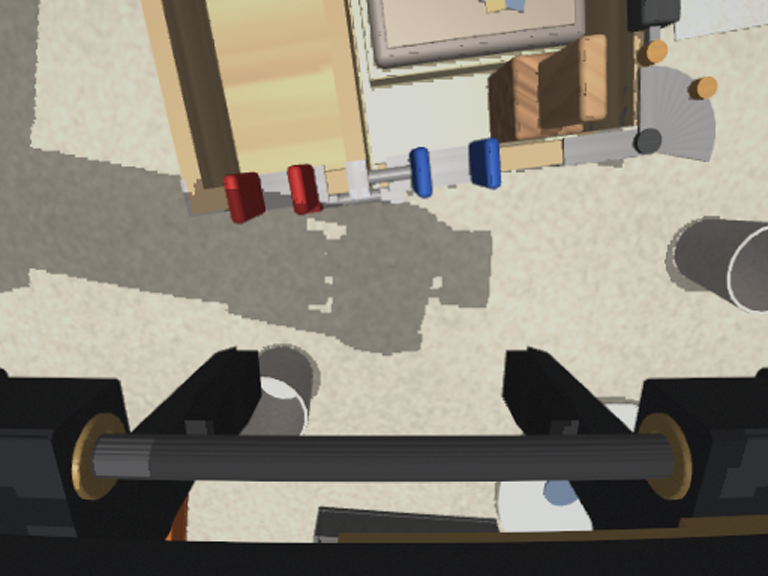

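The wrist view shows red lugs (245,197) and (303,188), blue lugs (421,172) and (485,163), the chock tab top (593,75) and the hinge pivot (648,141), all at 1.5x. Possible mix-ups:
- **Trays:** grey at scene (280,378), orange at scene (245,263).
- **Chocks:** the one in the crate at side (287,340), the spare in the grey tray at scene (268,350).

I choose the grey tray and the chock in the crate. Next is a close crop to check.

```bash
python3 - <<'E'
from h import *
np.set_printoptions(precision=4,suppress=True)
s=np.load('pics/side0.npy'); c=np.load('pics/scene0.npy'); w=np.load('pics/wrist0.npy')
f=lambda im,x,y,ww,hh,k: cv2.resize(im[y:y+hh,x:x+ww],None,fx=k,fy=k,interpolation=cv2.INTER_CUBIC)
a=f(s,160,200,100,50,4); b=f(c,155,215,100,75,4); d=f(w,145,15,300,130,8/3)
m=np.zeros((600,800,3),np.uint8); m[:200,:400]=a; m[:300,400:]=b; m[300:300+253,:]=d[:253][:, :800]
# pad
hh=min(d.shape[0],300); m[300:300+hh]=d[:hh]
save('mos',m)
cs=cam('scene'); T=np.load('pics/T0.npy'); cw=cam('wrist',T)
for uv in [(245,337),(290,332),(318,403),(270,424)]: print('tray',atz(cs,np.array(uv)/1.5,.04))
for n,uv,z in [('r1',(245,190),.148),('r2',(303,183),.148),('b1',(421,165),.148),('b2',(485,160),.148),('tab',(593,75),.15),('hinge',(648,141),.105)]: print(n,atz(cw,np.array(uv)/1.5,z))
E
```

```text
tray [ 0.4306 -0.3695  0.04  ]
tray [ 0.4693 -0.2768  0.04  ]
tray [ 0.6552 -0.3003  0.04  ]
tray [ 0.6487 -0.4072  0.04  ]
r1 [0.4542 0.0589 0.148 ]
r2 [0.4846 0.0623 0.148 ]
b1 [0.5452 0.0713 0.148 ]
b2 [0.5778 0.0739 0.148 ]
tab [0.6279 0.1145 0.15  ]
hinge [0.6859 0.0862 0.105 ]
```

View pics/mos.png

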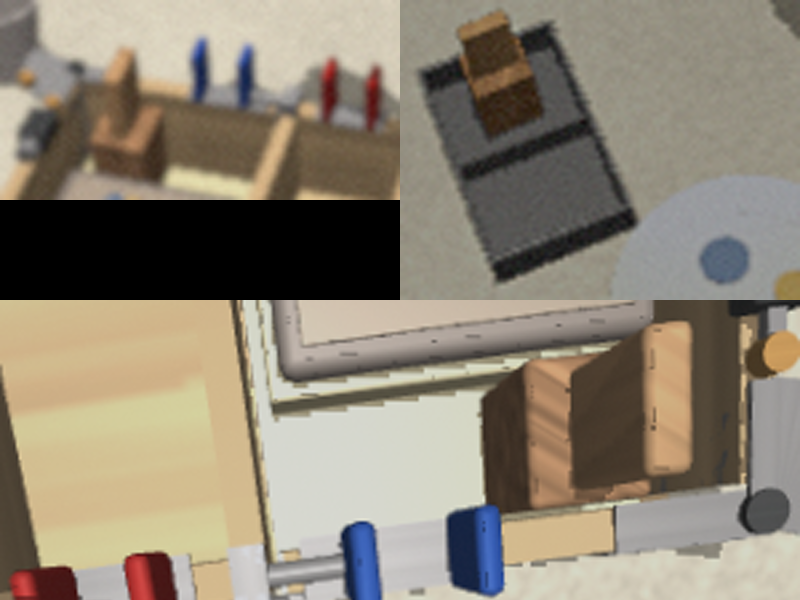

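The crop confirms the picks. The in-crate chock has its tab top at crop (668,399). The blue lugs are at crop (366,540) and (488,551), the red ones at (25,585) and (150,580). The grey tray's empty half is its lower one. Next I move for a second wrist view with the yaw aligned to the crate.

drive_tool(targets="-0.2 0.7 0 0 0 -0.4 0; -0.2 0.7 0 0 0 -0.4 0; 0 0 0 0 0 0 0; 0 0 0 0 0 0 0")

```text
time: 0.55
position: [0.5669, -0.0106, 0.2602]
orientation: [-0.001, 0.664, 0.748, -0.0]
force: [-0.4, -0.0, -0.1]
grip_width: 1.001
grip_force: 0.0
```

```bash
python3 - <<'E'
from h import *
np.set_printoptions(precision=4,suppress=True)
T=pose(); np.save('pics/T1.npy',T); print(T)
w=snap('wrist','wrist1'); w0=np.load('pics/wrist0.npy')
save('wrist1',w[0:200,50:450],2)
cs=cam('scene'); cd=cam('side'); 
o=lambda x,y:(155+(x-400)/4,215+y/4)
P=[atz(cs,o(*p),.04) for p in [(420,72),(497,280),(637,220),(552,22)]]
for p in P: print(p)
c=sum(P)/4; print('tray c',c, [np.linalg.norm(P[i]-P[(i+1)%4]) for i in range(4)], 'side px',proj(cd,c))
d=P[1]+P[2]-P[0]-P[3]; d/=np.linalg.norm(d); print('yaw',np.degrees(np.arctan2(d[1],d[0])),'free',c+d*.0475)
cw=cam('wrist',np.load('pics/T0.npy'))
for n,u0,u1 in [('tab',(395.5,52.1),(190,213.5)),('bf',(328,109),(210.25,211)),('bs',(282,110),(221.5,213))]: print(n,tri((cw,u0),(cd,u1)))
E
```

```text
[[-0.1185  0.993  -0.0013  0.5669]
 [ 0.993   0.1185  0.0003 -0.0106]
 [ 0.0005 -0.0012 -1.      0.2602]
 [ 0.      0.      0.      1.    ]]
[ 0.4547 -0.3918  0.04  ]
[ 0.6546 -0.4125  0.04  ]
[ 0.6627 -0.2962  0.04  ]
[ 0.4658 -0.2764  0.04  ]
tray c [ 0.5595 -0.3442  0.04  ] [np.float64(0.20097328246038065), np.float64(0.11650084615703175), np.float64(0.19797740557794602), np.float64(0.11597584580643347)] side px (np.float64(261.2675424251522), np.float64(169.2817464807427))
yaw -5.827434206790983 free [ 0.6067 -0.3491  0.04  ]
tab (array([0.6247, 0.1118, 0.157 ]), [0.0004178987354506804, 0.00041789873545081444])
bf (array([0.5792, 0.0716, 0.1494]), [0.0020173033527065586, 0.0020173033527066016])
bs (array([0.5434, 0.0703, 0.151 ]), [0.0027815195126733743, 0.0027815195126733618])
```

View pics/wrist1.png

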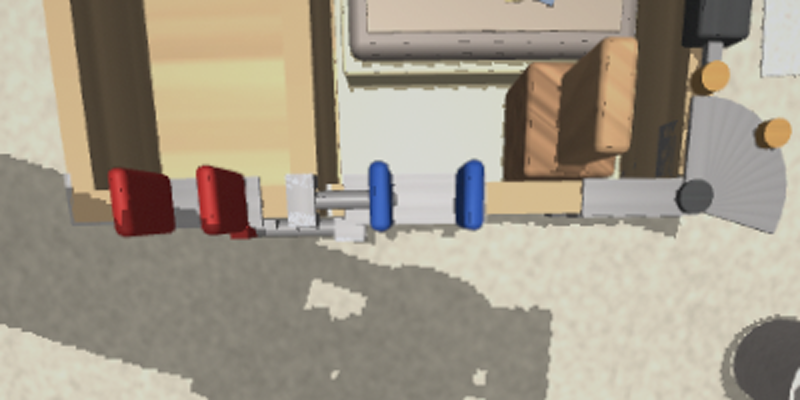

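The second view (2x crop) shows the tab top at (618,96), blue lugs at (381,195) and (473,194), red lugs at (120,201) and (208,200), and the hinge pivot at (695,196). The crate front is nearly horizontal.

```bash
python3 - <<'E'
from h import *
np.set_printoptions(precision=4,suppress=True)
c0=cam('wrist',np.load('pics/T0.npy'));c1=cam('wrist',np.load('pics/T1.npy'));cd=cam('side')
o=lambda x,y:(50+x/2,y/2); m=lambda x,y:(145+x*3/8,15+(y-300)*3/8)
D=dict(tab=(m(668,399),o(618,96),.15,(190,213.5)),bf=(m(488,551),o(473,194),.148,(210.25,211)),bs=(m(366,560),o(381,195),.148,(221.5,213)),rs=((296/1.5,188/1.5),o(208,200),.148,(242.75,216)),rf=((233/1.5,200/1.5),o(120,201),.148,(253.5,217.5)))
Q={}
for n,(a,b,z,s) in D.items():
    Q[n]=atz(c1,b,z); print(n,'z-plane',Q[n],'tri',tri((c0,a),(c1,b),(cd,s)))
d=Q['bf']-Q['rf']; print(np.degrees(np.arctan2(d[1],d[0])),[float(np.linalg.norm(Q[a]-Q[b])) for a,b in [('bf','bs'),('rs','rf'),('bf','rf'),('bf','tab')]])
h=atz(c1,o(695,196),.105);print('hinge',h,np.linalg.norm((h-Q['bf'])[:2]))
a=[atz(c1,o(*p),.1) for p in [(290,191),(312,191),(684,190)]]
# crate front/back lines: front panel outer edge bottom
for p in [((72,225),(250,224)),((345,83),(520,69))]:
  v=atz(c1,o(*p[1]),.1)-atz(c1,o(*p[0]),.1);print(np.degrees(np.arctan2(v[1],v[0])))
E
```

```text
tab z-plane [0.6289 0.1129 0.15  ] tri (array([0.6256, 0.1116, 0.1567]), [0.0004983772863642178, 0.0012986090642603128, 0.0010631464391195598])
bf z-plane [0.5818 0.0725 0.148 ] tri (array([0.5801, 0.0718, 0.1491]), [0.0011520373988403465, 0.0017309645015550629, 0.002874331995370347])
bs z-plane [0.5473 0.068  0.148 ] tri (array([0.5453, 0.0679, 0.1481]), [0.0018847672679028803, 0.0019876478540708227, 0.003489642453171752])
rs z-plane [0.4819 0.0586 0.148 ] tri (array([0.4799, 0.0583, 0.1476]), [0.0017261974496003256, 0.0018919643453011502, 0.003309179501373527])
rf z-plane [0.448  0.0546 0.148 ] tri (array([0.4466, 0.0534, 0.1482]), [0.0009139618340212607, 0.001765969822183233, 0.0026470331350817618])
7.627422663392607 [0.03482376213042673, 0.034168803889885364, 0.13500587126564295, 0.062112505678881005]
hinge [0.6859 0.0862 0.105 ] 0.10502949001657627
6.562821296048896
11.183784752624637
```

Everything agrees with the text: hinge to fixed blue lug measures 105 mm (104 expected), blue to red fixed lug 135 (136), yaw 7.6°, lug tops about 0.148. I reach for the tab at (0.6275, 0.1125).

drive_tool(targets="0.96 0.62 0 0 0 -0.09 0.5; 0.96 0.62 0 0 0 0 0.5; 0.96 0.62 0.2 0 0 0 0.5; 0.96 0.62 0.6 0 0 0 0.5; 0 0 0.8 0 0 0 0.5; 0 0 0.8 0 0 0 0.5; 0 0 0 0 0 0 0.5; 0 0 0 0 0 0 0.5")

```text
time: 1.4
position: [0.6259, 0.1131, 0.1897]
orientation: [0.0, 0.659, 0.753, 0.0]
force: [0.0, 0.9, 0.8]
grip_width: 0.502
grip_force: 0.0
```

```bash
python3 - <<'E'
from h import *
np.set_printoptions(precision=4,suppress=True)
T=pose(); np.save('pics/T2.npy',T); print(T[:3,3]); w=snap('wrist','wrist2'); save('wrist2',w,1.5)
c=cam('wrist',T); print([np.array(proj(c,p))*1.5 for p in [(.6275,.1125,.15),T[:3,3]+[0,0,-.022],(.5699,.0709,.148)]])
E
```

```text
[0.6259 0.1131 0.1897]
[array([384.0967, 354.3515]), array([380.4441, 372.774 ]), array([237.6616, 423.9283])]
```

View pics/wrist2.png

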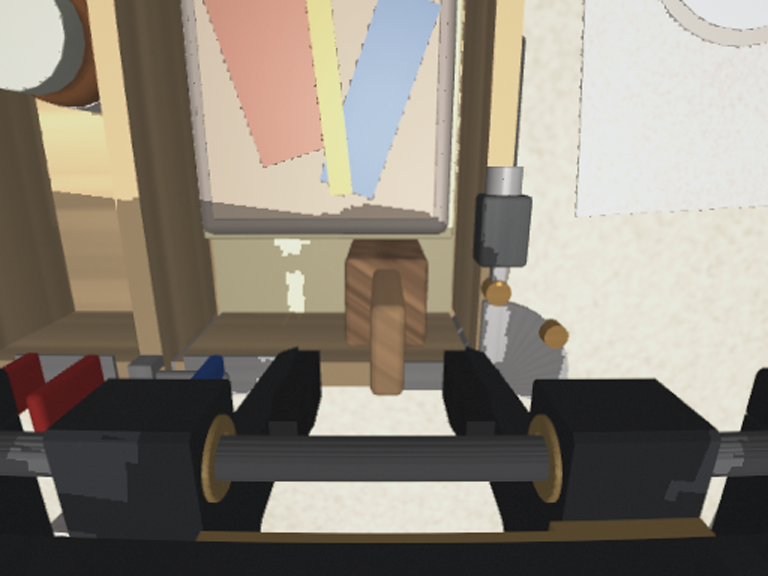

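The tab top centre shows at (387,350), centred between the open fingers at about (382); the blue lug is clear to the left. I descend, grip and lift.

drive_tool(targets="0 0.09 0.6 0 0 0 0.5; 0 0 0.7 0 0 0 0.5; 0 0 0.65 0 0 0 0.5; 0 0 0 0 0 0 1; 0 0 0 0 0 0 1; 0 0 0 0 0 0 1; 0 0 0 0 0 0 1; 0 0 0 0 0 0 1; 0 0 0 0 0 0 1; 0 0 -0.2 0 0 0 1; 0 0 -0.2 0 0 0 1; 0 0 -0.2 0 0 0 1; 0 0 0 0 0 0 1")

```text
time: 2.75
position: [0.6292, 0.1135, 0.1493]
orientation: [0.001, 0.658, 0.753, 0.001]
force: [-0.4, -0.7, -1.6]
grip_width: 0.155
grip_force: 29.9
```

drive_tool(targets="0 0 -0.6 0 0 0 1; 0 0 -0.9 0 0 0 1; 0 0 -1 0 0 0 1; 0 0 -1 0 0 0 1; 0 0 -0.8 0 0 0 1; 0 0 -0.7 0 0 0 1; 0 0 0 0 0 0 1; -0.3 -0.1 0 0 0 0 1; -0.6 -0.1 0 0 0 0 1")

```text
time: 3.65
position: [0.6259, 0.0857, 0.2964]
orientation: [-0.001, 0.658, 0.753, -0.001]
force: [0.5, -0.2, -1.3]
grip_width: 0.153
grip_force: 29.9
```

drive_tool(targets="-0.95 -0.17 0 0 0 0 1; -1 -0.17 0 0 0 0 1; -1 -0.17 0 0 0 0 1; -1 -0.17 0 0 0 0 1; -1 -0.17 0 0 0 0 1; -1 -0.17 0 0 0 0 1; -1 -0.17 0 0 0 0 1; -1 -0.17 0 0 0 0 1; -1 -0.17 0 0 0 0 1; -1 -0.17 0 0 0 0 1; -1 -0.17 0 0 0 0 1; -1 -0.17 0 0 0 0 1; -0.9 -0.17 0 0 0 0 1; -0.7 -0.17 0 0 0 0 1; -0.4 -0.17 0 0 0 0 1; -0.3 0 0 0 0 0.4 1; 0 0 0 0 0 0.6 1; 0 0 0 0 0 0.56 1; 0 0 0 0 0 0 1; 0 0 0 0 0 0 1")

```text
time: 5.65
position: [0.6072, -0.3481, 0.2978]
orientation: [-0.0, 0.741, 0.671, -0.0]
force: [0.5, -0.5, -2.1]
grip_width: 0.158
grip_force: 29.9
```

```bash
python3 - <<'E'
from h import *
np.set_printoptions(precision=4,suppress=True)
T=pose(); np.save('pics/T3.npy',T); print(T); w=snap('wrist','wrist3'); s=snap('scene','scene3')
m=np.zeros((600,800,3),np.uint8); m[:384,:512]=w; m[300:,500:]=cv2.resize(s[215:290,155:230],(300,300)); save('m3',m)
E
```

```text
[[ 0.0982  0.9952 -0.0007  0.6072]
 [ 0.9952 -0.0982  0.0005 -0.3481]
 [ 0.0005 -0.0008 -1.      0.2978]
 [ 0.      0.      0.      1.    ]]
```

View pics/m3.png

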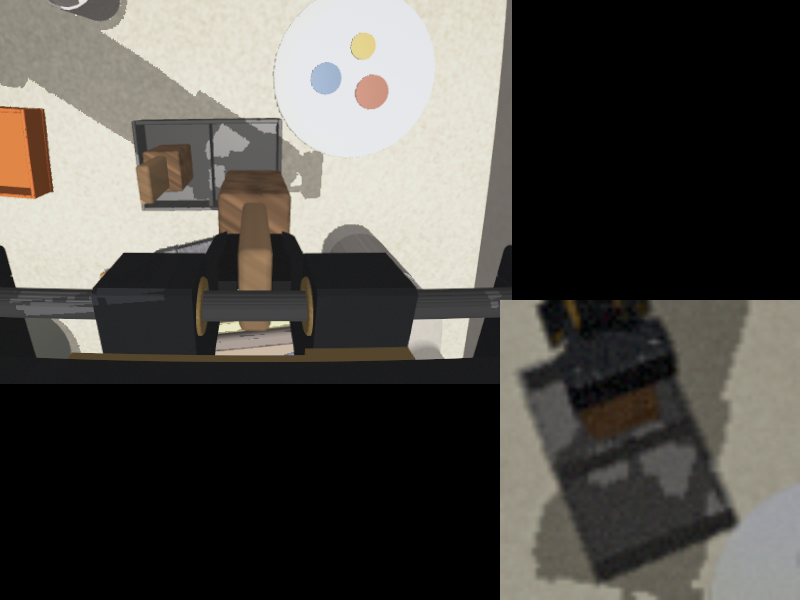

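The wrist view shows the grey tray's far rim corners at (134,121) and (281,119), the near-left corner at (144,210) and the divider at (211,122). The spare stands in the left half and the right half is empty. I check the target against these.

```bash
python3 - <<'E'
from h import *
np.set_printoptions(precision=4,suppress=True)
c=cam('wrist',np.load('pics/T3.npy'))
P={n:atz(c,uv,.04) for n,uv in dict(fl=(134,121.5),fr=(281,119.5),nl=(144,210),div=(211,122)).items()}
for n in P: print(n,P[n])
v=P['fr']-P['fl']; L=np.linalg.norm(v); v/=L; w=P['nl']-P['fl']; print(L,np.linalg.norm(w),np.degrees(np.arctan2(v[1],v[0])))
n=np.array([v[1],-v[0],0]); print('free',P['fr']-v*.0475+n*.06, P['nl']+v*.1425-n*.06)
E
```

```text
fl [ 0.4627 -0.2774  0.04  ]
fr [ 0.6463 -0.2935  0.04  ]
nl [ 0.4518 -0.3946  0.04  ]
div [ 0.5591 -0.288   0.04  ]
0.1843771962149348 0.11770693259954526 -5.032271955683065
free [ 0.5938 -0.3491  0.04  ] [ 0.5991 -0.3473  0.04  ]
```

drive_tool(targets="0 -0.14 0.5 0 0 0 1; 0 -0.14 1 0 0 0 1; 0 0 1 0 0 0 1; 0 0 1 0 0 0 1; 0 0 1 0 0 0 1; 0 0 0.7 0 0 0 1; 0 0 0.4 0 0 0 1; 0 0 0.2 0 0 0 1; 0 0 0.1 0 0 0 1; 0 0 0 0 0 0 1; 0 0 0 0 0 0 1")

```text
time: 6.85
position: [0.5995, -0.3473, 0.1223]
orientation: [0.001, 0.742, 0.671, 0.0]
force: [-0.1, -0.2, -1.0]
grip_width: 0.157
grip_force: 29.9
```

drive_tool(targets="0 0 0.06 0 0 0 1; 0 0 0.04 0 0 0 1; 0 0 0 0 0 0 1; 0 0 0 0 0 0 1")

```text
time: 7.25
position: [0.5993, -0.3472, 0.1186]
orientation: [0.0, 0.742, 0.671, 0.0]
force: [0.4, -0.4, 1.1]
grip_width: 0.159
grip_force: 29.9
```

drive_tool(targets="0 0 0.03 0 0 0 1; 0 0 0 0 0 0 1; 0 0 0 0 0 0 0.6; 0 0 0 0 0 0 0.6; 0 0 0 0 0 0 0.6; 0 0 0 0 0 0 0.6; 0 0 -0.3 0 0 0 0.6; 0 0 -1 0 0 0 0.6; 0 0 -1 0 0 0 0.6; 0 0 -1 0 0 0 0.6; 0 0 -1 0 0 0 0.6; 0 0 -0.7 0 0 0 0.6; 0 0 0 0 0 0 0.6; 0 0 0 0 0 0 0.6")

```text
time: 8.65
position: [0.5991, -0.347, 0.2668]
orientation: [-0.0, 0.742, 0.671, -0.0]
force: [-0.4, -0.3, -0.5]
grip_width: 0.401
grip_force: 0.0
```

```bash
python3 - <<'E'
from h import *
np.set_printoptions(precision=4,suppress=True)
T=pose(); np.save('pics/T4.npy',T); print(T); w=snap('wrist','wrist4'); s=snap('side','side4'); c=snap('scene','scene4')
m=np.zeros((600,800,3),np.uint8); m[:384,:512]=w; m[300:,500:]=cv2.resize(s[140:215,225:300],(300,300)); m[300:,200:500]=cv2.resize(c[215:290,155:230],(300,300)); save('m4',m)
E
```

```text
[[ 0.1003  0.995  -0.0003  0.5991]
 [ 0.995  -0.1003  0.0003 -0.347 ]
 [ 0.0003 -0.0004 -1.      0.2668]
 [ 0.      0.      0.      1.    ]]
```

View pics/m4.png

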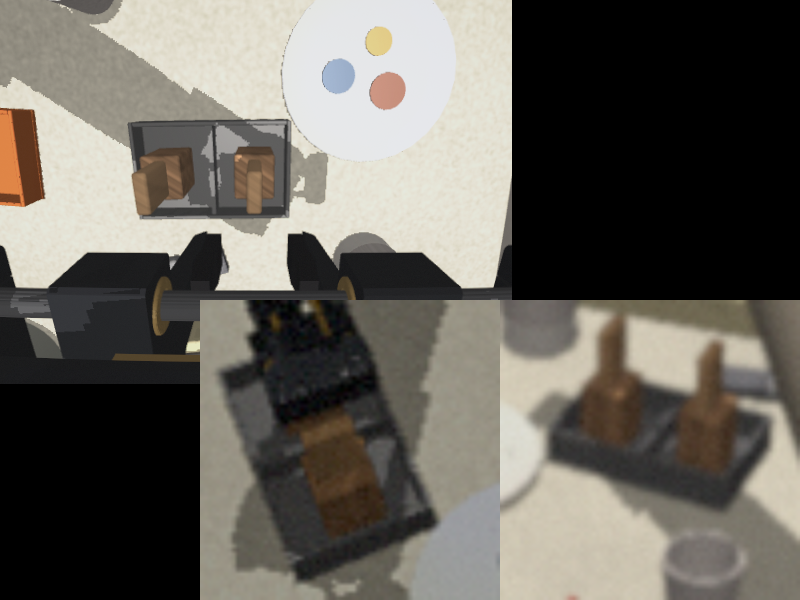

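Both chocks now stand upright in the grey tray: wrist view, moved chock tab at (255,190) in the right half, spare untouched at (160,180). On to the red catch.

drive_tool(targets="0.4 -0.15 0 0 0 0 0.3; 0.9 -0.4 0 0 0 0 0.1; 1 -0.46 0 0 0 0 0.1; 1 -0.46 0 0 0 0 0.1; 1 -0.46 0 0 0 0 0.1; 1 -0.46 0 0 0 0 0.1; 1 -0.46 0 0 0 0 0.1; 1 -0.46 0 0 0 0 0.1; 1 -0.46 0 0 0 0 0.1; 1 -0.46 0 0 0 0 0.1; 1 -0.46 0 0 0 0 0.1; 1 -0.46 0 0 0 0 0.1; 0.9 -0.46 0 0 0 0 0.1; 0.5 -0.35 0 0 0 -0.4 0.1; 0.2 0 0 0 0 -0.6 0.1; 0 0 0 0 0 -0.56 0.1; 0 0 0.5 0 0 0 0.1; 0 0 0.5 0 0 0 0.1; 0 0 0 0 0 0 0.1; 0 0 0 0 0 0 0.1")

```text
time: 10.8
position: [0.4597, 0.0559, 0.2373]
orientation: [-0.0, 0.658, 0.753, -0.0]
force: [0.2, -0.3, 0.8]
grip_width: 0.898
grip_force: 0.0
```

```bash
python3 - <<'E'
from h import *
np.set_printoptions(precision=4,suppress=True)
T=pose(); np.save('pics/T5.npy',T); print(T); w=snap('wrist','wrist5'); save('wrist5',w[150:350,80:480],2)
c=cam('wrist',T); print([(np.array(proj(c,p))-[80,150])*2 for p in [(.448,.0546,.148),(.4819,.0586,.148),(.5473,.068,.148),(.5818,.0725,.148)]])
x=np.array([.9912,.1323]); d=np.array([.4599,.0562])-T[:2,3]; print('units',T[:2,0]@d/.03,T[:2,1]@d/.03)
E
```

```text
[[-0.133   0.9911 -0.0008  0.4597]
 [ 0.9911  0.133   0.0001  0.0559]
 [ 0.0002 -0.0008 -1.      0.2373]
 [ 0.      0.      0.      1.    ]]
[array([316.5985, 115.0409]), array([406.7569, 116.4606]), array([579.8907, 114.8859]), array([669.0707, 115.1086])]
units 0.009114689817024473 0.009214697529216638
```

View pics/wrist5.png

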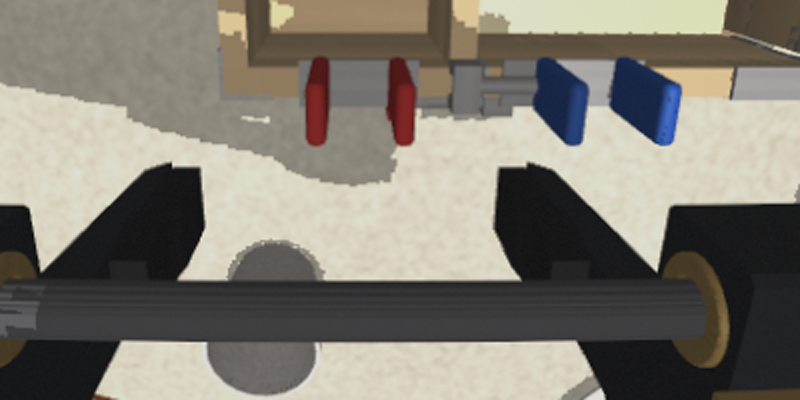

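Red lug tops appear at (316,113) and (404,113), within 3 px of prediction, midway between the fingers. I descend and squeeze.

drive_tool(targets="0 0 0.6 0 0 0 0.1; 0 0 0.9 0 0 0 0.1; 0 0 0.9 0 0 0 0.1; 0 0 0.6 0 0 0 0.1; 0 0 0.35 0 0 0 0.1; 0 0 0 0 0 0 0.4; 0 0 0 0 0 0 0.4; 0 0 0 0 0 0 0.45; 0 0 0 0 0 0 0.5; 0 0 0 0 0 0 0.55; 0 0 0 0 0 0 0.6; 0 0 0 0 0 0 0.65; 0 0 0 0 0 0 0.7; 0 0 0 0 0 0 0.8; 0 0 0 0 0 0 1; 0 0 0 0 0 0 1; 0 0 0 0 0 0 1; 0 0 0 0 0 0 1")

```text
time: 12.65
position: [0.4587, 0.0557, 0.1373]
orientation: [-0.001, 0.658, 0.753, -0.001]
force: [-8.0, -1.6, 10.2]
grip_width: 0.356
grip_force: 30.0
```

drive_tool(targets="0 0 0 0 0 0 0.5; 0 0 0 0 0 0 0.2; 0 0 0 0 0 0 0.1; 0 0 0 0 0 0 0.1; 0 0 -0.5 0 0 0 0.1; 0 0 -0.9 0 0 0 0.1; 0 0 -0.9 0 0 0 0.1; 0 0 -0.9 0 0 0 0.1; 0 0 0 0 0 0 0.1; 0 0 0 0 0 0 0.1")

```text
time: 13.65
position: [0.4597, 0.0559, 0.2326]
orientation: [0.0, 0.658, 0.753, 0.0]
force: [-0.9, 0.9, -0.6]
grip_width: 0.899
grip_force: 0.0
```

```bash
python3 - <<'E'
from h import *
np.set_printoptions(precision=4,suppress=True)
T=pose(); print(T[:3,3]); w=snap('wrist','wrist6'); c=cam('wrist',T)
hsv=cv2.cvtColor(w,cv2.COLOR_RGB2HSV); h,s,v=cv2.split(hsv)
for n,m in [('red',((h<6)|(h>174))&(s>150)&(v>60)),('blue',(h>105)&(h<125)&(s>150))]:
    m=m.astype(np.uint8); m[:150]=0
    k,l,st,ce=cv2.connectedComponentsWithStats(m)
    for i in range(1,k):
        if st[i,4]>80: print(n,st[i],ce[i])
print([proj(c,p) for p in [(.448,.0546,.148),(.4819,.0586,.148),(.472,.0573,.148)]])
d=np.array([.5699,.0709])-T[:2,3]; print('units',T[:2,0]@d/.03,T[:2,1]@d/.03)
E
```

```text
[0.4597 0.0559 0.2326]
red [233 180  11  45 428] [237.8832 202.2103]
red [263 180  11  45 432] [267.9097 202.5116]
blue [349 181  27  44 796] [361.9812 201.7638]
blue [ 388  180   36   45 1046] [405.1912 201.5908]
[(np.float64(237.80485371677966), np.float64(209.59577506740587)), (np.float64(283.7845159590512), np.float64(210.30504886053942)), (np.float64(270.3455169115676), np.float64(210.26751234482373))]
units 0.005187416145768553 3.7070797603239867
```

The red lugs are now about 23 mm apart, so the catch is fully squeezed and stayed back. Blue catch next.

drive_tool(targets="0 0.5 0 0 0 0 0.1; 0 0.9 0 0 0 0 0.1; 0 0.9 0 0 0 0 0.1; 0 0.9 0 0 0 0 0.1; 0 0.47 0 0 0 0 0.1; 0 0 0.6 0 0 0 0.1; 0 0 0.9 0 0 0 0.1; 0 0 0.9 0 0 0 0.1; 0 0 0.5 0 0 0 0.1; 0 0 0.3 0 0 0 0.1; 0 0 0 0 0 0 0.3; 0 0 0 0 0 0 0.4; 0 0 0 0 0 0 0.5; 0 0 0 0 0 0 0.6; 0 0 0 0 0 0 0.7; 0 0 0 0 0 0 0.8; 0 0 0 0 0 0 1; 0 0 0 0 0 0 1; 0 0 0 0 0 0 1; 0 0 0 0 0 0 1")

```text
time: 15.7
position: [0.5698, 0.0706, 0.1374]
orientation: [0.001, 0.658, 0.753, 0.001]
force: [5.2, 1.0, -1.4]
grip_width: 0.361
grip_force: 30.0
```

The width of 31.8 mm means the catch is fully squeezed. I start the swing and check the forces early.

drive_tool(targets="-0.116 0.002 0 0 0 -0.2 1; -0.232 0.007 0 0 0 -0.4 1; -0.232 0.007 0 0 0 -0.4 1; -0.232 0.007 0 0 0 -0.4 1; -0.232 0.007 0 0 0 -0.4 1; -0.232 0.007 0 0 0 -0.4 1; 0 0 0 0 0 0 1")

```text
time: 16.4
position: [0.5811, 0.034, 0.1374]
orientation: [0.001, 0.525, 0.851, 0.001]
force: [4.1, 3.3, 0.1]
grip_width: 0.359
grip_force: 30.0
```

drive_tool(targets="-0.232 0.007 0 0 0 -0.4 1; -0.232 0.007 0 0 0 -0.4 1; -0.232 0.007 0 0 0 -0.4 1; -0.232 0.007 0 0 0 -0.4 1; -0.232 0.007 0 0 0 -0.4 1; -0.232 0.007 0 0 0 -0.4 1; -0.232 0.007 0 0 0 -0.4 1; -0.232 0.007 0 0 0 -0.4 1; -0.232 0.007 0 0 0 -0.4 1; 0 0 0 0 0 0 1")

```text
time: 17.4
position: [0.6223, -0.012, 0.1373]
orientation: [0.001, 0.28, 0.96, 0.0]
force: [-1.7, 3.1, 5.0]
grip_width: 0.353
grip_force: 30.0
```

```bash
python3 - <<'E'
from h import *
s=telemetry.sense(); T=pose(); print(np.degrees(np.arctan2(T[1,1],T[0,1])),s["force"],s["moment"],np.round(s["joint_pos"],3))
E
```

```text
57.51827608673721 [-1.72828458  3.14970892  5.04333839] [ 0.22881375  0.44985425 -0.00138064] [-0.207  0.635  1.337  0.     1.167 -1.211]
```

drive_tool(targets="-0.232 0.007 0 0 0 -0.4 1; -0.232 0.007 0 0 0 -0.4 1; -0.232 0.007 0 0 0 -0.4 1; -0.232 0.007 0 0 0 -0.4 1; -0.232 0.007 0 0 0 -0.4 1; -0.232 0.007 0 0 0 -0.4 1; -0.232 0.007 0 0 0 -0.4 1; -0.232 0.007 0 0 0 -0.4 1; -0.232 0.007 0 0 0 -0.4 1; -0.232 0.007 0 0 0 -0.4 1; -0.232 0.007 0 0 0 -0.4 1; -0.232 0.007 0 0 0 -0.4 1; -0.232 0.007 0 0 0 -0.4 1; -0.116 0.002 0 0 0 -0.2 1; 0 0 0 0 0 0 1; 0 0 0 0 0 0 1; 0 0 0 0 0 0 1")

```text
time: 19.1
position: [0.7118, -0.0269, 0.1374]
orientation: [0.0, -0.12, 0.993, -0.0]
force: [-2.3, -1.1, 5.6]
grip_width: 0.36
grip_force: 30.0
```

```bash
python3 - <<'E'
from h import *
s=telemetry.sense(); T=pose(); print(np.degrees(np.arctan2(T[1,1],T[0,1])),np.round(s["moment"],2),np.round(s["joint_pos"],3))
h=np.array([.6845,.0861]); v=T[:2,3]-h; print(np.linalg.norm(v),(np.degrees(np.arctan2(v[1],v[0]))-187.6)%360)
w=snap('wrist','wrist7'); d=snap('side','side7'); c=snap('scene','scene7')
m=np.zeros((600,800,3),np.uint8); m[:288,:384]=cv2.resize(w,(384,288)); m[:300,400:]=cv2.resize(c[120:240,235:395],(400,300)); m[300:,:400]=cv2.resize(d[180:300,140:300],(400,300)); m[300:,400:]=cv2.resize(d[140:230,220:340],(400,300)); save('m7',m)
E
```

```text
103.81430898462678 [-0.49  0.24 -0.11] [-0.202  0.836  0.974 -0.     1.33  -2.013]
0.11624627896991871 95.97980273188568
```

View pics/m7.png

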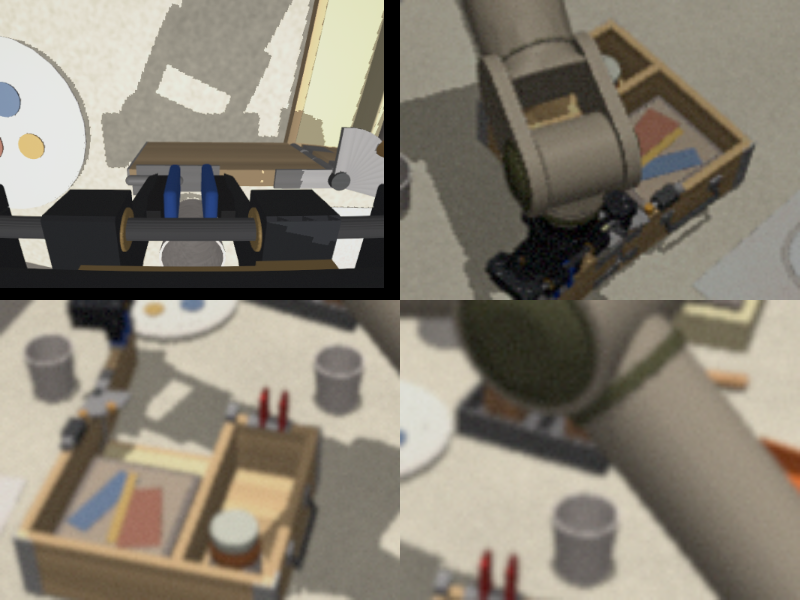

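The gate is held at about 96° with the blue lugs gripped (wrist view at about (190,190)). The red catch is still squeezed, and the slab, jar and cups stand where they were. I hold still for a moment and hand in.

drive_tool(targets="0 0 0 0 0 0 1; 0 0 0 0 0 0 1; 0 0 0 0 0 0 1; 0 0 0 0 0 0 1; 0 0 0 0 0 0 1")

```text
time: 19.75
position: [0.7118, -0.0269, 0.1374]
orientation: [0.0, -0.12, 0.993, -0.0]
force: [-3.0, -1.0, 5.4]
grip_width: 0.355
grip_force: 30.0
```

```bash
python3 -c "
from h import *
print(np.round(pose()[:3,3],4)); print(job.hand_in())"
```

```text
[ 0.7118 -0.0269  0.1374]
the job is handed in; nothing more can be done
None
```

Handed in at about 20 s: the chock stands upright in the grey tray's empty half, the red catch is fully back, and the gate is held still about 96° open (estimated from the tool's pose).

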